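Swap the clip on the price card and hold the wide one open

TASK

The small blue spring clip on the big price card is too narrow for today's special: take it off and clip it back on the wooden caddy's rim, in the same row as the other small clip. Then squeeze open the wide clip from the opposite rim and bring it over the middle of the card's top edge, square to the card, with the edge well inside the wide-open jaws but not touched by them. Finish while holding it there, still squeezed wide open, so that I can slip the special in beside the card; do not knock the card, and leave everything else where it stands.

Things in the scene. Friction and masses are not known exactly. Their poses are not given: they have to be found in the camera images.
- clip_small_mid (a point): The small clip on the big price card's top edge (jaws 50 mm wide, 50 g): blue plastic, worked like a clothes peg, upright, jaws down, two thumb levers up. The point is half-way up, 4 mm above the hinge barrel's axis; x across the clip (the levers are squeezed along x), y along the jaws' width, z up. Jaw tips 34 mm below the point when parked. Levers as at clip_wide_grip.
- clip_small_a (a joint): How far each jaw of the small clip is swung open (both alike), rad: 0 shut, about 0.083 on the 5 mm card or rim, 0.40 at the stop.
- clip_mate_mid (a point): The other small clip, the same as the first, on one of the caddy's two long rims: that rim is the small clips' row. Same point and axes. Leave it. Free rim beside it is enough on at least one side: keep 60 mm or more between the two clips' middles. A clip parked in this row has its point at the same height and on the same line.
- clip_wide_mid (a point): The wide clip (jaws 84 mm wide, 65 g), same make and colour as the small ones, parked on the caddy's opposite long rim. Same point and axes: half-way up, 4 mm above the barrel's axis, x the squeezing direction, y along the jaws. The jaw tips reach 34 mm below the point when parked, 32 mm when open.
- clip_wide_grip (a point): Between the wide clip's thumb levers, 20 mm above point clip_wide_mid; same axes. The levers (of all clips) are plates 34 mm wide (y) that end 11 mm above this point parked, 16 mm squeezed. Outer faces when parked: 18 mm apart at the barrel, 43 mm at the top; squeezed to the stop: upright, parallel, 18 mm apart. Squeezing takes about 5 N to start, 9 N at the stop, which bears 40 N.
- clip_wide_mouth (a point): Point of the wide clip midway between its two jaw tips when wide open: 31.7 mm below point clip_wide_mid; same axes. From here the mouth is 23 mm deep, up to the barrel (9 mm thick). Wide open, the jaw tips stand 23 mm apart and the inner faces narrow to 14 mm near the barrel.
- clip_wide_a (a joint): How far each jaw of the wide clip is swung open (both move alike), rad: 0 shut, about 0.083 when parked, 0.40 at the stop with the levers squeezed fully together.
- caddy: Open oak caddy, 130 (x) x 300 (y) x 75 mm high, walls 5 mm, spare cards and markers below its rim; loose, 1.3 kg. Origin under its centre, x away from the robot. Clips park on its two long rims (the walls' middles at x = -62.5 and +62.5 mm, along y), barrel resting on top of the rim, jaws 25 mm down either side; which row is on which rim varies.
- card: The big price card: black board 148 mm wide (y), 5 mm thick (x), upright in a slotted oak foot 111 x 49 x 24 mm high; loose, about 0.36 kg. Origin under the foot's centre, x square to the card's face, y along it, z up.
- card_edge (a point): Middle of the big price card's top edge, 115 mm above the counter; axes as body card.
- card_small: Small price card, 80 mm wide, 63 mm high in its oak foot. Origin under its centre. Leave it.
- cup: White mug, 64 mm across, 60 mm high, handle at +y. Origin under its centre. Leave it.
- tongs: Steel pastry tongs lying flat, 230 mm long along x, up to 82 mm wide, 17 mm high. Origin under the middle. Leave them.
- jar: Amber biscuit jar with wooden cap, 90 mm across, 140 mm high. Origin under its centre. Leave it.
- terminal: Black card-payment terminal, 155 x 75 x about 45 mm high. Origin under its centre. Leave it.

How it is judged:
On the way, in this order (a step that is already met when the one before it is completed fails the run):
1. the small clip is clipped on the caddy's rim in line with the other small clip and let go (x of clip_small_mid in the frame of clip_mate_mid between -0.006 and 0.006 m and z of clip_small_mid in the frame of clip_mate_mid between -0.005 and 0.015 m and angle between the y axis of clip_small_mid and the y axis of clip_mate_mid, either way round below 0.15 rad and value of joint clip_small_a below 0.14 rad and contact force between clip_small and caddy above 2 N and contact force between clip_small and the fingers below 0.1 N), for 0.2 s.
2. the wide clip is squeezed open and lifted clear of the caddy's rim (value of joint clip_wide_a above 0.2 rad and z of clip_wide_mouth in the frame of caddy above 0.085 m and contact force between clip_wide and caddy below 0.1 N and contact force between clip_wide and the fingers above 2 N), for 0.2 s.
At the end, for the whole second after the job is handed in: Wide clip held, each jaw over 0.3 rad open; card edge 6-22 mm above its jaw tips, 6 mm from mid-mouth; clip 20 mm from mid-edge, square to 0.2, upright to 0.3 rad; card untouched (0.3 N), upright, within 20 mm of its start. Small clip let go, biting the rim in its mate's row (6 mm, 0.15 rad) (all of step 1 and value of joint clip_wide_a above 0.3 rad and x of clip_wide_mouth in the frame of card_edge between -0.006 and 0.006 m and y of clip_wide_mouth in the frame of card_edge between -0.02 and 0.02 m and z of clip_wide_mouth in the frame of card_edge between -0.022 and -0.006 m and angle between the y axis of clip_wide_mouth and the y axis of card_edge, either way round below 0.2 rad and angle between clip_wide_mouth's own z axis and vertical below 0.3 rad and contact force between clip_wide and the fingers above 3 N and contact force between each of clip_wide, the arm, the fingers and card below 0.3 N and distance of card_edge from where it was at the start of the episode below 0.02 m and angle between card's own z axis and vertical below 0.1 rad); the arm keeps its last pose, push and grip.
It fails at once if the parked small clip or the caddy is shifted by more than 20 mm (distance of any of clip_mate_mid, caddy from where it was at the start of the episode above 0.02 m).
It fails at once if the big price card is shifted by more than 20 mm (distance of card from where it was at the start of the episode above 0.02 m).
It fails at once if the small card, cup, tongs, jar or terminal is shifted by more than 20 mm (distance of any of card_small, cup, tongs, jar, terminal from where it was at the start of the episode above 0.02 m).
It fails at once if the card is knocked or pinched (over 6 N) (contact force between any of clip_wide, the fingers, the arm and card above 6 N).
It also fails if it takes over 56 s, if anything falls off the work surface, if the arm or the gripper's body presses on something with over 40 N, if the wrist force passes 120 N, or if a joint passes its speed limit or range.

ROBOT

A 7-joint arm with a two-finger parallel gripper is mounted at the origin on the work surface. World frame = base frame: x ahead of the robot, y to its left, z up, the work surface at z = 0. Lengths are in m, angles in rad, forces in N, time in s.
With the tool pointing down it reaches from about 0.4 to 0.85 m from the base axis. Payload 10.4 kg.
Tool frame: the origin (TCP) lies between the finger pads; the fingertips stand 22 mm ahead of it and the grasp point (between the pads) lies 3 mm ahead of it; z points along the fingers, y is the line along which they close (so a half turn about z gives the same grasp; the last joint's range is limited). The gripper opens to 85 mm and grips with 20 to 120 N. Pads are 22 mm wide; open, the fingers measure 114 mm over their backs; the gripper's body (76 mm by 85 mm) begins 54 mm behind the grasp point. The pads swing forward as they close: fully open they stand 13 mm farther back than shut.
Start: joints at [-1.222, 0.332, -0.065, 1.46, 0.022, 1.35, -0.088], TCP at [0.227, 0.582, 0.227] pointing down, gripper open.
Joint ranges: [-2.6, 2.6], [-0.5, 2.12], [-1.47, 1.34], [0.16, 2.42], [-1.27, 4.41], [0.06, 2.06], [-2.6, 2.6]. Speed limits (rad/s): [2.22, 2.22, 2.79, 2.79, 3.14, 3.14, 3.14].

INTERFACE

Orientations are given as a unit quaternion [x, y, z, w].
In Python, from workcell import manip, camera, ticket, boxes_of, outline_of gives the robot as it stands.
- The arm moves only by the tool carry_out, never from a script. Its argument "deltas" is a list of rows, each a list of 5 numbers: the shift along the tool's x, y, z as a fraction of full scale, then the turn about the tool's z as a fraction of full scale, then the opening, from -1 (shut) to 1 (fully open), so that 0 is half open. In form: [[tx, ty, tz, spin, gripper], ...]. A call has 1 to 20 rows; each row is the pose to reach, as a shift and turn from the pose commanded when the call began, along the tool's axes at that moment; what a row does not reach only later rows make up. Full scale, the value 1, is 150 mm for a shift and 30 degrees for a turn. A row lasts 1/8 s, in which the tool goes at most 62.5 mm and 10.7 degrees, less where a joint would pass 70% of its speed; a pose out of reach is approached as far as the arm can. A call with a number of a shift or a turn outside -1 to 1 is refused whole. A call with a gripper value outside its range is refused whole. The fingers move at their own pace and stop on an object; "force" is the grip in N (left out, the last holds). Time passes only in rows, so rows that repeat a pose let the fingers close. It gives the time, the measured TCP pose, the force, the opening and the grip force at its end, in the units of the state.
- manip.get_obs(): the state, without advancing time (a new reading comes with each control period).
- camera(name): name is "scene" or "top" or "wrist"; returns a dict with "img" (384x512x3 uint8, red, green, blue), "depth" (384x512 float32, m along the optical axis (not along the pixel's ray), 0 where there is no reading), "vertical_fov" (degrees; the focal length in pixels is half the picture's height over the tangent of half this angle, whatever the lens; pixels are square), "cx", "cy" (the principal point, pixels), "R" (3x3) and "t" (3): a world point X has camera coordinates R X + t. Camera axes: x right, y down, z forward; pixel columns grow to the right and rows downward; lengths in m; the calibration is good to about 2 mm. A picture is of the moment at which its call begins.
- ticket.hand_in(): hands the job in; it is judged then, once.
Trained networks look in a picture, given as the dict that the camera call returned (one of the last four; its "shot" number tells which), for a name from the list of things; names that differ only in an ending like _2 or _b are one class to them, and where a whole thing is asked for, a point or a joint stands for the part that bears it (a point fixed in the world has none). Each returns a list of dicts, best first, with "conf" (0 to 1); they miss things now and then, are a little off and sometimes report something else, mostly with a low value. They report only what shows in the picture. A call takes as long as a camera call.
- boxes_of(query, picture): "position" ([x, y, z] in m, in world coordinates, good to about 4 mm: the middle of the surface that is visible of it).
- outline_of(query, picture): "region" (384x512 bool, what is visible of it).
The state is a dict: "clock": time; "joint_pos": joint angles; "joint_velocities": joint speeds; "tau": joint torques, N m; "position": TCP position; "ee_rot": TCP orientation; "ft_force": force on the tool from outside, world axes, zero at the start; "torque": the same for the moment, N m; "grip_width": opening from 0.0 (shut) to 1.0 (fully open); "grasp_force": force on a finger pad.
Only numpy, scipy, OpenCV 4.12 (cv2) and the standard library are available. Lean on these libraries where they do the work, as an engineer would, in place of code of your own. Each camera call takes 0.05 s, during which the arm holds its last target. There are 200 camera calls.

## Working session

There is one attempt and no reset: what is moved stays moved. The work goes in short steps, Python scripts to look and compute and a tool call to move; the robot and the scene stay as the last step left them, time stands still between calls to the robot, and variables do not carry over. Pictures are saved under pics/ and viewed, at most 13 in all, crops included, and the job is handed in when it is done.

Besides the shell and the picture viewer there is one more tool, called after ">>>" as name([rows], argument=value, ...), one row to a line, values as JSON. carry_out: Moves the arm, as the interface text tells. Its arguments: {"type":"object","properties":{"deltas":{"type":"array","items":{"type":"array","items":{"type":"number"}}},"force":{"type":"number"}},"required":["deltas"]}

```bash
mkdir -p pics
cat > h.py <<'E'
import numpy as np, cv2
from workcell import manip, camera, ticket, boxes_of, outline_of
def cloud(p):
    d=p["depth"];f=d.shape[0]/2/np.tan(np.radians(p["vertical_fov"])/2)
    v,u=np.mgrid[:d.shape[0],:d.shape[1]]
    c=np.stack([(u-p["cx"])/f*d,(v-p["cy"])/f*d,d],-1)
    return (c-p["t"])@p["R"]   # R^T (c-t)
def save(p,n): cv2.imwrite("pics/"+n,p["img"][:,:,::-1])
E
python3 - <<'E'
from h import *
o=manip.get_obs();print({k:np.round(o[k],3) for k in("clock","position","ee_rot","grip_width","ft_force")})
a=camera("top");b=camera("scene");save(a,"top.png");save(b,"scene.png")
cv2.imwrite("pics/both.png",cv2.resize(np.vstack([a["img"],b["img"]])[:,:,::-1],(400,600)))
for q in["clip_small_mid","clip_wide_mid","caddy","card","card_small","cup","jar","terminal","tongs"]:
  for n,p in(("top",a),("scene",b)):
    print(q,n,[(np.round(r["position"],3).tolist(),round(r["conf"],2)) for r in boxes_of(q,p)][:4])
E
```

```text
{'clock': np.float64(0.0), 'position': array([0.227, 0.582, 0.227]), 'ee_rot': array([ 0.185,  0.983, -0.001, -0.   ]), 'grip_width': np.float64(1.001), 'ft_force': array([-0.067,  0.429, -0.112])}
clip_small_mid top [([0.542, 0.25, 0.128], 0.69)]
clip_small_mid scene [([0.539, 0.245, 0.129], 0.62), ([0.56, 0.217, 0.044], 0.42)]
clip_wide_mid top [([0.608, -0.184, 0.081], 0.65)]
clip_wide_mid scene [([0.619, -0.186, 0.085], 0.55)]
caddy top [([0.543, 0.214, 0.028], 0.68), ([0.555, -0.213, 0.017], 0.6)]
caddy scene [([0.549, -0.209, 0.046], 0.72)]
card top [([0.55, 0.208, 0.027], 0.86)]
card scene [([0.56, 0.218, 0.042], 0.7)]
card_small top [([0.685, 0.322, 0.024], 0.83)]
card_small scene [([0.698, 0.324, 0.023], 0.8), ([0.33, -0.019, 0.004], 0.16)]
cup top [([0.698, -0.0, 0.021], 0.84)]
cup scene [([0.685, 0.001, 0.035], 0.79)]
jar top [([0.551, 0.474, 0.14], 0.95)]
jar scene [([0.588, 0.483, 0.11], 0.74), ([0.54, 0.245, 0.127], 0.15)]
terminal top [([0.6, -0.498, 0.032], 0.95)]
terminal scene [([0.609, -0.495, 0.03], 0.56)]
tongs top [([0.324, -0.017, 0.012], 0.64), ([0.545, 0.214, 0.026], 0.46)]
tongs scene [([0.33, -0.018, 0.005], 0.92)]
```

View pics/top.png

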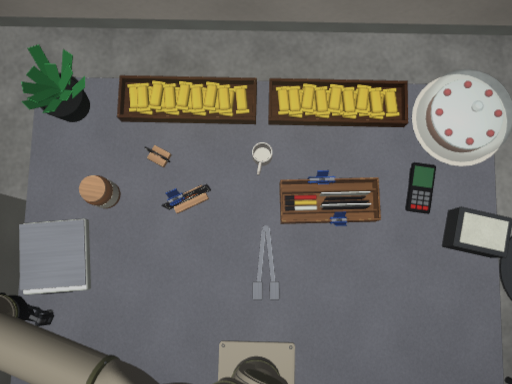

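View pics/scene.png

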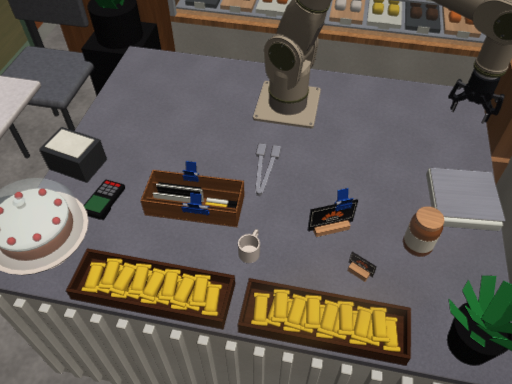

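The top view shows the card at px (187,198), yawed about 20°, with the small clip at (175,197). The mate is on the caddy's near rim at (339,219) and the wide clip is on its far rim at (321,179). The scene view agrees. Next I'll measure the blobs.

```bash
cat >> h.py <<'E'
def blobs(p,zmin=.05,minpx=15):
    X=cloud(p);hsv=cv2.cvtColor(p["img"],cv2.COLOR_RGB2HSV)
    m=(cv2.inRange(hsv,(105,120,40),(130,255,255))>0)&(X[...,2]>zmin)&(X[...,2]<.2)&(p["depth"]>0)
    n,l,s,c=cv2.connectedComponentsWithStats(m.astype(np.uint8),connectivity=8)
    return [(X[l==i],np.round(c[i])) for i in range(1,n) if s[i,4]>=minpx]
def rect(P):
    (c,s,a)=cv2.minAreaRect((P[:,:2]*1000).astype(np.float32));
    if s[0]<s[1]: s=s[::-1];a+=90
    return np.round(np.array(c)/1000,4),np.round(s,1),round((a+90)%180-90,1)   # centre m, size mm, long axis angle deg
E
python3 - <<'E'
from h import *
a=camera("top");X=cloud(a)
for P,c in blobs(a): print(c,len(P),P.mean(0).round(3),rect(P),P[:,2].max().round(3))
def reg(x0,x1,y0,y1,z0,z1):
    return X[(X[...,0]>x0)&(X[...,0]<x1)&(X[...,1]>y0)&(X[...,1]<y1)&(X[...,2]>z0)&(X[...,2]<z1)]
print("caddy",rect(reg(.4,.75,-.42,-.02,.067,.08)))
print("cardtop",rect(reg(.45,.65,.1,.32,.105,.119)))
print("foot",rect(reg(.45,.65,.1,.32,.018,.028)))
E
```

```text
[322. 174.] 74 [ 0.623 -0.186  0.095] (array([ 0.6213, -0.1892]), array([40.2, 17.6]), 83.7) 0.117
[321. 182.] 60 [ 0.599 -0.182  0.091] (array([ 0.5983, -0.185 ]), array([78.2, 15.2]), -89.2) 0.121
[173. 194.] 79 [0.547 0.254 0.134] (array([0.5472, 0.2537]), array([41.8, 15.5]), -65.3) 0.156
[176. 201.] 44 [0.526 0.244 0.129] (array([0.5251, 0.2463]), array([51.7, 18.8]), -62.5) 0.16
[339. 215.] 64 [ 0.5   -0.238  0.093] (array([ 0.5  , -0.236]), array([43. , 13.1]), -84.5) 0.117
[339. 223.] 48 [ 0.476 -0.236  0.097] (array([ 0.4761, -0.236 ]), array([46.1, 13.3]), -82.5) 0.119
caddy (array([ 0.5507, -0.2121]), array([300.5, 142.7]), -87.1)
cardtop (array([0.5491, 0.223 ]), array([145.8,  20.2]), -65.4)
foot (array([0.5494, 0.2229]), array([138.1,  49. ]), -62.6)
```

```bash
cat >> h.py <<'E'
from scipy.spatial.transform import Rotation as Ro
def plan(xyz,ang=None):
    """fractions needed from the present pose; ang = world heading of tool y, deg (mod 180)"""
    o=manip.get_obs();R=Ro.from_quat(o["ee_rot"]).as_matrix();p=np.array(o["position"])
    h=np.degrees(np.arctan2(R[1,1],R[0,1]));d=R.T@(np.array(xyz)-p)
    s=0 if ang is None else -((ang-h+90)%180-90)
    print("t",round(float(o["clock"]),2),"pos",p.round(4),"yhead",round(h,2),"tilt",R[2].round(3),"grip",round(float(o["grip_width"]),3),"mm",(d*1000).round(1),"deg",round(s,1),"-> row",(d/.15).round(3),round(s/30,3))
E
python3 -c "
from h import *
plan([.54,.245,.30],26)"
```

```text
t 1.05 pos [0.227  0.5823 0.2273] yhead 68.7 tilt [ 0.  0. -1.] grip 1.002 mm [-414.1 -200.6  -72.7] deg 42.7 -> row [-2.761 -1.337 -0.485] 1.423
```

>>> carry_out([
  [-0.3, -0.1, -0.3, 0, 1],
  [-0.6, -0.3, -0.48, 0, 1],
  [-1, -0.5, -0.48, 0, 1],
])

```text
clock: 1.42
position: [0.337, 0.4616, 0.3021]
ee_rot: [0.184, 0.983, 0.002, 0.001]
ft_force: [1.5, 0.1, -0.2]
grip_width: 0.999
grasp_force: 0.0
```

>>> carry_out([
  [-0.4, -0.2, 0, 0.33, 1],
  [-0.8, -0.4, 0, 0.66, 1],
  [-1, -0.5, 0, 0.95, 1],
])

```text
clock: 1.8
position: [0.4506, 0.3346, 0.2997]
ee_rot: [0.425, 0.905, 0.0, 0.0]
ft_force: [0.8, 0.2, 0.7]
grip_width: 1.001
grasp_force: 0.0
```

```bash
python3 -c "
from h import *
plan([.54,.245,.30],26)"
```

```text
t 1.8 pos [0.4506 0.3346 0.2997] yhead 39.73 tilt [-0.     0.001 -1.   ] grip 1.001 mm [-126.    11.5   -0.3] deg 13.7 -> row [-0.84   0.077 -0.002] 0.458
```

>>> carry_out([
  [-0.3, 0.03, 0, 0.3, 1],
  [-0.62, 0.07, 0, 0.4, 1],
  [-0.76, 0.07, 0, 0.4, 1],
  [-0.76, 0.07, 0, 0.4, 1],
])

```text
clock: 2.3
position: [0.5311, 0.2554, 0.2993]
ee_rot: [0.515, 0.857, -0.0, 0.0]
ft_force: [-0.1, 0.7, 0.1]
grip_width: 0.998
grasp_force: 0.0
```

Run:
```python
from h import *
plan([.54,.245,.30],26)
p=camera("wrist");save(p,"w1.png")
np.savez("w1.npz",X=cloud(p),img=p["img"])
print(p["vertical_fov"],(-np.array(p["R"]).T@p["t"]).round(3))
for P,c in blobs(p,.08,40): print(c,len(P),P.mean(0).round(4),rect(P),P[:,2].max().round(3))
```

```text
t 2.3 pos [0.5311 0.2554 0.2993] yhead 28.01 tilt [-0.  0. -1.] grip 0.998 mm [-13.4   2.9  -0.7] deg 2.0 -> row [-0.089  0.019 -0.005] 0.067
69.60199932036105 [0.498 0.317 0.446]
[243. 181.] 477 [0.5242 0.2457 0.136 ] (array([0.5247, 0.2446]), array([49. , 16.7]), -65.6) 0.157
[265. 182.] 489 [0.5455 0.2569 0.1377] (array([0.5466, 0.256 ]), array([48.6, 16.3]), -60.4) 0.157
```

View pics/w1.png

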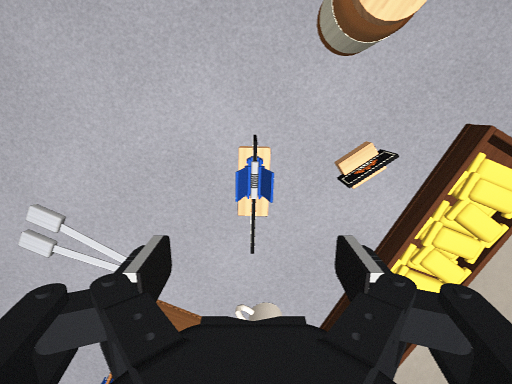

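The clip is centred at px (254,183). The card edge runs from (254,136) to (252,252), nearly vertical in this image, so the tool heading is close. Now the precise card edge and clip values.

Run:
```python
from h import *
d=np.load("w1.npz");X=d["X"];img=d["img"]
m=(X[...,2]>.106)&(X[...,2]<.125)&(img.max(-1)<60)&(abs(X[...,0]-.545)<.1)&(abs(X[...,1]-.23)<.12)
m[:,:200]=0;m[:,310:]=0;m[262:]=0
P=X[m];print(len(P),rect(P),P[:,2].mean())
v,u=np.nonzero(m);print(v.min(),v.max(),u.min(),u.max())
c=P[:,:2].mean(0);U,S,V=np.linalg.svd(P[:,:2]-c);a=V[0];a=a*np.sign(a[1]);t=(P[:,:2]-c)@a
ctr=c+a*(t.min()+t.max())/2;print("axis",np.degrees(np.arctan2(a[1],a[0])).round(2),"len",np.ptp(t),"ctr",ctr)
B=X[(X[...,2]>.115)&(X[...,2]<.165)&(img[...,2]>img[...,0]+40)]
B=B[np.hypot(*(B[:,:2]-[.535,.25]).T)<.05]
n=np.array([a[1],-a[0]]);q=(B[:,:2]-ctr)
print("clip along",(q@a).min(),(q@a).max(),"across",np.percentile(q@n,[0,2,98,100]))
T=B[B[:,2]>.148];q=T[:,:2]-ctr;print("top",len(T),(q@a).min(),(q@a).max(),(q@n).min(),(q@n).max(),T[:,2].max())
```

```text
182 (array([0.5484, 0.2245]), array([148.1,   3.4]), -63.5) 0.11547863566506245
140 253 251 256
axis 116.54 len 0.14812326432378814 ctr [0.54834505 0.22452661]
clip along -0.007514738249772461 0.05279194344087869 across [-0.02103659 -0.02082553  0.01937114  0.02022098]
top 311 0.01102437359112343 0.04496896666509371 -0.02103659404112504 0.020220984853076385 0.15732266621524246
```

```bash
python3 -c "
from h import *
plan([.5358,.2496,.2],26.5)
plan([.5358,.2496,.148],26.5)"
```

```text
t 2.35 pos [0.5301 0.2571 0.2992] yhead 28.15 tilt [ 0. -0. -1.] grip 1.001 mm [-9.3  1.5 99.2] deg 1.7 -> row [-0.062  0.01   0.661] 0.055
t 2.35 pos [0.5301 0.2571 0.2992] yhead 28.15 tilt [ 0. -0. -1.] grip 1.001 mm [ -9.4   1.5 151.2] deg 1.7 -> row [-0.062  0.01   1.008] 0.055
```

>>> carry_out([
  [-0.062, 0.01, 0.3, 0.055, 1],
  [-0.062, 0.01, 0.6, 0.055, 1],
  [-0.062, 0.01, 0.8, 0.055, 1],
  [-0.062, 0.01, 0.95, 0.055, 1],
  [-0.062, 0.01, 1, 0.055, 1],
  [-0.062, 0.01, 1, 0.055, 1],
])

```text
clock: 3.1
position: [0.5355, 0.2506, 0.1496]
ee_rot: [0.525, 0.851, 0.0, -0.0]
ft_force: [0.2, -0.9, 0.9]
grip_width: 0.998
grasp_force: 0.0
```

```bash
python3 -c "
from h import *
plan([.5358,.2496,.148],26.5)"
```

```text
t 3.1 pos [0.5355 0.2506 0.1496] yhead 26.62 tilt [ 0.  0. -1.] grip 0.998 mm [-1.  -0.1  1.6] deg 0.1 -> row [-0.007 -0.001  0.01 ] 0.004
```

>>> carry_out([
  [0, 0, 0.005, 0, 0.2],
  [0, 0, 0.005, 0, 0],
  [0, 0, 0.005, 0, -0.3],
  [0, 0, 0.005, 0, -1],
  [0, 0, 0.005, 0, -1],
  [0, 0, 0.005, 0, -1],
  [0, 0, 0.005, 0, -1],
], force=25)

```text
clock: 3.98
position: [0.5389, 0.2516, 0.1545]
ee_rot: [0.526, 0.851, 0.005, 0.002]
ft_force: [-4.5, 0.0, 33.3]
grip_width: 0.004
grasp_force: 23.3
```

Run:
```python
from h import *
p=camera("wrist");save(p,"w2.png")
plan([.5358,.2496,.25],26.5)
```

```text
t 4.03 pos [0.5389 0.2516 0.1545] yhead 26.55 tilt [ 0.002  0.01  -1.   ] grip 0.002 mm [ -0.2  -2.7 -95.5] deg 0.1 -> row [-0.001 -0.018 -0.637] 0.002
```

View pics/w2.png

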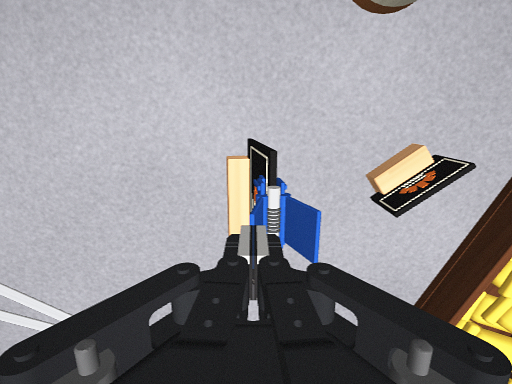

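The gripper shut fully without holding the levers. The clip and card lean to the right: the clip's spring is at (273,205) and its right lever at (303,225), with the fingers at (253,240). The tool is being pushed up with 33 N. I'll look closer before acting.

Run:
```python
from h import *
w=camera("wrist");s=camera("scene")
f=lambda p,y,x,h,ww:cv2.resize(p["img"][y:y+h,x:x+ww,::-1],(400,600),interpolation=cv2.INTER_CUBIC)
cv2.imwrite("pics/m1.png",np.hstack([f(w,130,200,150,100)if 1 else 0,f(s,120,290,150,100)]))
X=cloud(w)
for u,v in[(303,225),(303,205),(318,230),(273,190),(273,210),(258,215),(253,250),(253,230),(262,165),(255,150),(272,150)]:print(u,v,X[v,u].round(4),w["img"][v,u])
```

```text
303 225 [0.5648 0.2687 0.144 ] [ 30  63 133]
303 205 [0.5588 0.2798 0.1431] [ 33  70 152]
318 230 [0.57   0.2729 0.155 ] [ 47 116 233]
273 190 [0.5415 0.2765 0.1258] [239 240 242]
273 210 [0.5476 0.2645 0.1275] [89 90 95]
258 215 [0.5368 0.2626 0.1453] [ 30  65 140]
253 250 [0.5332 0.262  0.1919] [31 47 77]
253 230 [0.5333 0.2623 0.1705] [33 50 81]
262 165 [0.5314 0.2834 0.0927] [15 13 14]
255 150 [0.5234 0.2884 0.0649] [181 173 155]
272 150 [0.5302 0.2986 0.114 ] [14 15 12]
```

View pics/m1.png

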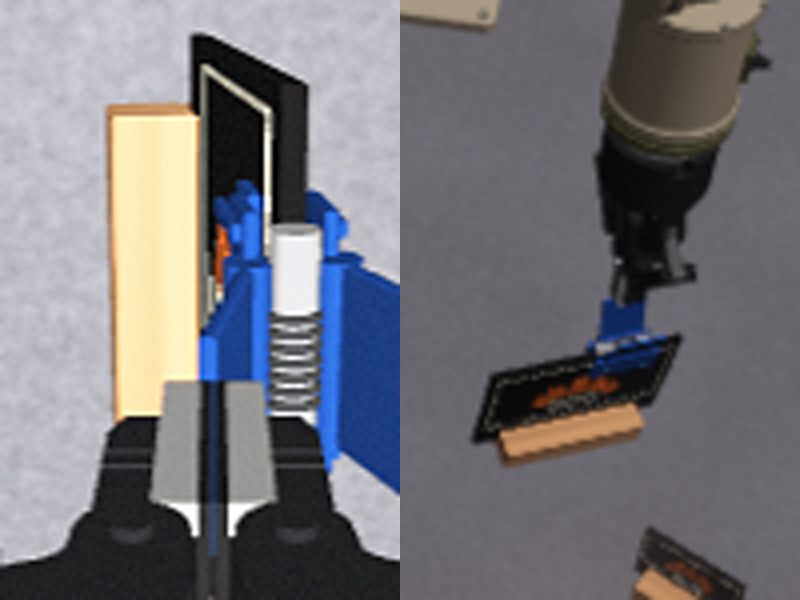

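Run:
```python
from h import *
o=manip.get_obs()
w=camera("wrist")
print("pose",o["position"],o["clock"])
R=Ro.from_quat(o["ee_rot"]).as_matrix()
def tool(P,p,R):return ((P-p)@R)*1000
X=tool(cloud(w),np.array(o["position"]),R)
for v in range(215,275,6):print(v,[X[v,u].round(0).tolist() for u in(243,253,263)],w["img"][v,253],w["img"][v,243])
d=np.load("w1.npz");R1=Ro.from_quat([.515,.857,0,0]).as_matrix()
Y=tool(d["X"],np.array([.5303,.2568,.2992]),R1)
print("w1")
for v in range(232,290,8):print(v,[Y[v,u].round(0).tolist() for u in(130,140,150,160,168)])
for v in range(232,290,8):print(v,[Y[v,u].round(0).tolist() for u in(338,345,355,365,375)])
```

```text
pose [0.5388572  0.25157989 0.15448383] 4.125
215 [[-33.0, -10.0, 125.0], [16.0, -0.0, -5.0], [3.0, 7.0, 29.0]] [ 51 117 237] [254 243 196]
221 [[-40.0, -10.0, 126.0], [13.0, -0.0, -6.0], [-1.0, 7.0, 28.0]] [ 52 119 236] [254 243 194]
227 [[12.0, -5.0, -12.0], [12.0, -0.0, -13.0], [12.0, 5.0, -11.0]] [34 47 77] [151 151 150]
233 [[12.0, -5.0, -20.0], [11.0, -0.0, -18.0], [12.0, 5.0, -19.0]] [28 44 76] [152 153 149]
239 [[12.0, -5.0, -26.0], [12.0, -0.0, -26.0], [12.0, 5.0, -26.0]] [30 46 77] [148 151 147]
245 [[12.0, -5.0, -33.0], [12.0, -0.0, -33.0], [13.0, 4.0, -34.0]] [30 48 77] [150 149 145]
251 [[12.0, -4.0, -38.0], [12.0, -0.0, -38.0], [12.0, 4.0, -39.0]] [31 48 78] [154 152 153]
257 [[13.0, -4.0, -46.0], [11.0, -0.0, -42.0], [13.0, 4.0, -45.0]] [ 56  72 107] [70 71 71]
263 [[13.0, -4.0, -50.0], [9.0, -0.0, -43.0], [13.0, 4.0, -50.0]] [ 54  69 103] [28 31 32]
269 [[13.0, -4.0, -55.0], [6.0, -0.0, -43.0], [13.0, 4.0, -55.0]] [48 45 45] [31 33 34]
w1
232 [[-131.0, -214.0, 298.0], [-131.0, -197.0, 299.0], [-131.0, -180.0, 298.0], [-131.0, -162.0, 298.0], [-131.0, -148.0, 298.0]]
2
[... 1002 characters left out ...]
47.0, 198.0, 299.0], [-146.0, 215.0, 298.0]]
248 [[3.0, 43.0, -22.0], [9.0, 42.0, -32.0], [10.0, 46.0, -35.0], [6.0, 53.0, -28.0], [-163.0, 218.0, 300.0]]
256 [[0.0, 42.0, -24.0], [6.0, 42.0, -34.0], [10.0, 43.0, -42.0], [11.0, 47.0, -43.0], [6.0, 55.0, -35.0]]
264 [[-4.0, 43.0, -24.0], [1.0, 43.0, -32.0], [7.0, 43.0, -44.0], [11.0, 45.0, -49.0], [10.0, 49.0, -49.0]]
272 [[-8.0, 43.0, -25.0], [-3.0, 43.0, -33.0], [4.0, 43.0, -45.0], [10.0, 42.0, -55.0], [10.0, 47.0, -54.0]]
280 [[-228.0, 157.0, 299.0], [-6.0, 43.0, -35.0], [2.0, 42.0, -47.0], [7.0, 43.0, -55.0], [7.0, 46.0, -56.0]]
288 [[-244.0, 159.0, 299.0], [-9.0, 42.0, -37.0], [-2.0, 42.0, -48.0], [4.0, 43.0, -55.0], [11.0, 41.0, -66.0]]
```

The depth data explains the failure. The real fingertips sit at tool z ≈ -8 mm when shut and -20 mm when open, not 22 mm ahead as documented. The grasp was therefore 30 mm too high, and the pads pinched just the left lever, tipping the card. I'll set the card upright, let go gently and re-grasp lower.

>>> carry_out([
  [0, -0.02, -0.02, 0, -1],
  [0, -0.04, -0.03, 0, -1],
  [0, -0.06, -0.03, 0, -1],
  [0, -0.08, -0.03, 0, -1],
  [0, -0.09, -0.03, 0, -1],
  [0, -0.09, -0.03, 0, -1],
  [0, -0.09, -0.03, 0, -0.8],
  [0, -0.09, -0.04, 0, -0.75],
  [0, -0.09, -0.1, 0, -0.75],
  [0, -0.09, -0.2, 0, -0.75],
  [0, -0.09, -0.5, 0, -0.75],
  [0, -0.09, -0.9, 0, 1],
  [0, -0.09, -0.9, 0, 1],
  [0, -0.09, -0.9, 0, 1],
], force=20)

```text
clock: 5.92
position: [0.5239, 0.2436, 0.2841]
ee_rot: [0.526, 0.851, 0.0, 0.0]
ft_force: [0.1, -0.5, -0.7]
grip_width: 0.76
grasp_force: 0.0
```

```bash
cat > meas.py <<'E'
from h import *
def card(p,g=(.545,.23)):
    X=cloud(p);img=p["img"]
    m=(X[...,2]>.106)&(X[...,2]<.125)&(img.max(-1)<60)&(np.hypot(X[...,0]-g[0],X[...,1]-g[1])<.1)
    P=X[m];c=P[:,:2].mean(0);V=np.linalg.svd(P[:,:2]-c,full_matrices=False)[2];a=V[0]*np.sign(V[0][1]);t=(P[:,:2]-c)@a
    ctr=c+a*(t.min()+t.max())/2;n=np.array([a[1],-a[0]])
    print("card",len(P),"axis",np.degrees(np.arctan2(a[1],a[0])).round(2),"len",np.ptp(t).round(4),"thick",np.ptp((P[:,:2]-c)@n).round(4),"ctr",ctr.round(4),"z",P[:,2].mean().round(4))
    return ctr,a,n
def clip(p,ctr,a,n,g,z0,r=.06):
    X=cloud(p);img=p["img"].astype(int)
    B=X[(X[...,2]>z0)&(X[...,2]<.25)&(img[...,2]>img[...,0]+40)];B=B[np.hypot(*(B[:,:2]-g).T)<r]
    q=B[:,:2]-ctr;T=B[:,2]>B[:,2].max()-.009;k=q[T]
    print("clip n",len(B),"top",B[:,2].max().round(4),"lever along",(k@a).min().round(4),(k@a).max().round(4),"across",(k@n).min().round(4),(k@n).max().round(4))
    along=((k@a).min()+(k@a).max())/2;ac=((k@n).min()+(k@n).max())/2
    print("  lever mid",(ctr+along*a+ac*n).round(4))
E
python3 - <<'E'
from meas import *
plan([.5358,.2496,.25],26.5)
w=camera("wrist");save(w,"w3.png");s=camera("scene")
c,a,n=card(w);clip(w,c,a,n,[.536,.25],.118)
f=lambda p,y,x,h,ww:cv2.resize(p["img"][y:y+h,x:x+ww,::-1],(400,600),interpolation=cv2.INTER_CUBIC)
cv2.imwrite("pics/m2.png",np.hstack([f(w,100,170,240,160),f(s,120,290,150,100)]))
E
```

```text
t 5.92 pos [0.5239 0.2436 0.2841] yhead 26.55 tilt [ 0.     0.001 -1.   ] grip 0.76 mm [ 0.  13.3 34.1] deg 0.0 -> row [0.    0.089 0.227] 0.002
card 238 axis 116.73 len 0.1467 thick 0.0047 ctr [0.5478 0.2251] z 0.1155
clip n 1036 top 0.1582 lever along 0.0109 0.0441 across -0.0202 0.0204
  lever mid [0.5355 0.2497]
```

View pics/m2.png

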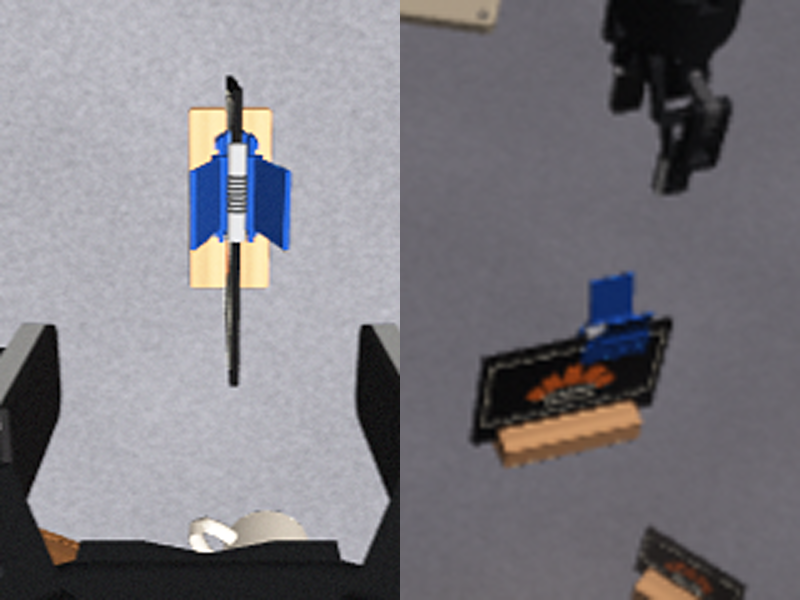

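The card is upright and back within 1 mm of where it started, and the clip is intact on it. Re-grasping with TCP z at 0.117.

>>> carry_out([
  [0, 0.088, 0.2, 0, 1],
  [0, 0.088, 0.4, 0, 1],
  [0, 0.088, 0.7, 0, 1],
  [0, 0.088, 0.9, 0, 1],
  [0, 0.088, 0.95, 0, 1],
  [0, 0.088, 0.95, 0, 1],
])

```text
clock: 6.78
position: [0.5356, 0.2495, 0.1411]
ee_rot: [0.526, 0.851, -0.0, -0.0]
ft_force: [0.0, 0.3, 1.4]
grip_width: 1.0
grasp_force: 0.0
```

```bash
python3 -c "
from h import *
plan([.5355,.2497,.117],26.6)"
```

```text
t 6.78 pos [0.5356 0.2495 0.1411] yhead 26.55 tilt [-0.    -0.001 -1.   ] grip 1.0 mm [ 0.3  0.  24.1] deg -0.1 -> row [0.002 0.    0.161] -0.002
```

>>> carry_out([
  [0, 0, 0.1, 0, 1],
  [0, 0, 0.16, 0, 1],
  [0, 0, 0.16, 0, 0.4],
  [0, 0, 0.16, 0, 0.1],
  [0, 0, 0.16, 0, -0.1],
  [0, 0, 0.16, 0, -0.3],
  [0, 0, 0.16, 0, -0.3],
  [0, 0, 0.16, 0, -0.3],
], force=25)

```text
clock: 7.78
position: [0.5369, 0.2501, 0.1188]
ee_rot: [0.526, 0.851, 0.002, 0.001]
ft_force: [-0.4, -1.4, 7.7]
grip_width: 0.35
grasp_force: 6.8
```

>>> carry_out([
  [0, 0, 0, 0, -0.45],
  [0, 0, 0, 0, -0.6],
  [0, 0, 0, 0, -1],
  [0, 0, 0, 0, -1],
  [0, 0, 0, 0, -1],
])

```text
clock: 8.4
position: [0.5367, 0.2501, 0.1193]
ee_rot: [0.526, 0.851, 0.002, 0.001]
ft_force: [-3.5, -1.6, 12.9]
grip_width: 0.205
grasp_force: 26.2
```

Run:
```python
from meas import *
plan([.5355,.2497,.25],26.6)
w=camera("wrist");save(w,"w4.png");s=camera("scene")
f=lambda p,y,x,h,ww:cv2.resize(p["img"][y:y+h,x:x+ww,::-1],(400,600),interpolation=cv2.INTER_CUBIC)
cv2.imwrite("pics/m3.png",np.hstack([f(w,130,190,180,120),f(s,120,290,150,100)]))
```

```text
t 8.4 pos [0.5367 0.2501 0.1193] yhead 26.54 tilt [ 0.001  0.003 -1.   ] grip 0.205 mm [   0.3   -0.8 -130.7] deg -0.1 -> row [ 0.002 -0.006 -0.871] -0.002
```

View pics/m3.png

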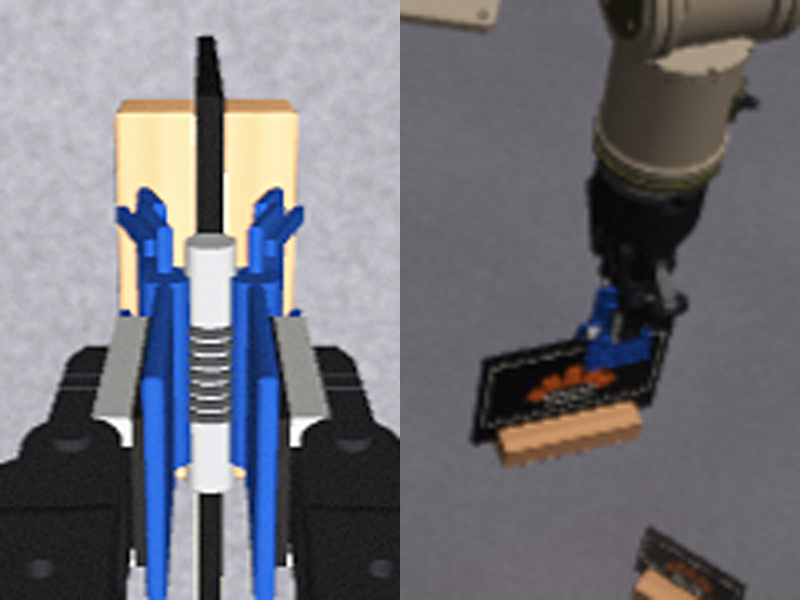

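Both levers are between the pads, the jaws are wide open around the card (px 205,250 of the crop) and the card is upright. Lifting.

>>> carry_out([
  [0, -0.005, -0.1, 0, -1],
  [0, -0.005, -0.25, 0, -1],
  [0, -0.005, -0.5, 0, -1],
  [0, -0.005, -0.8, 0, -1],
  [0, -0.005, -1, 0, -1],
  [0, -0.005, -1, 0, -1],
])

```text
clock: 9.25
position: [0.536, 0.2495, 0.2703]
ee_rot: [0.526, 0.851, 0.002, 0.001]
ft_force: [0.1, 0.1, -1.3]
grip_width: 0.203
grasp_force: 24.5
```

```bash
python3 -c "
from h import *
plan([.54,-.10,.27],3)"
```

```text
t 9.25 pos [0.536  0.2495 0.2703] yhead 26.54 tilt [ 0.001  0.005 -1.   ] grip 0.203 mm [-314.5 -152.6   -0.6] deg 23.5 -> row [-2.096 -1.017 -0.004] 0.785
```

>>> carry_out([
  [-0.3, -0.15, 0, 0, -1],
  [-0.6, -0.3, 0, 0, -1],
  [-0.9, -0.45, 0, 0, -1],
  [-1, -0.5, 0, 0, -1],
])

```text
clock: 9.75
position: [0.5346, 0.0777, 0.2666]
ee_rot: [0.528, 0.849, -0.0, -0.0]
ft_force: [-0.2, 0.8, -0.3]
grip_width: 0.2
grasp_force: 24.6
```

>>> carry_out([
  [-0.35, -0.17, 0, 0.3, -1],
  [-0.7, -0.35, 0, 0.6, -1],
  [-1, -0.5, 0, 0.78, -1],
  [-1, -0.5, 0, 0.78, -1],
  [-1, -0.5, 0, 0.78, -1],
])

```text
clock: 10.38
position: [0.5349, -0.085, 0.2665]
ee_rot: [0.687, 0.727, -0.0, -0.001]
ft_force: [0.3, 0.4, -0.6]
grip_width: 0.198
grasp_force: 24.6
```

Run:
```python
from meas import *
plan([.49,-.15,.25],3)
w=camera("wrist");save(w,"w5.png");t=camera("top")
np.savez("w5.npz",X=cloud(w),img=w["img"])
for P,c in blobs(w,.08,60): print(c,len(P),P.mean(0).round(4),rect(P),P[:,2].max().round(3))
```

```text
t 10.38 pos [ 0.5349 -0.085   0.2665] yhead 3.25 tilt [ 0.001 -0.001 -1.   ] grip 0.198 mm [-62.4 -48.5  16.5] deg 0.2 -> row [-0.416 -0.323  0.11 ] 0.008
[300. 244.] 65 [ 0.6017 -0.1755  0.0852] (array([ 0.6043, -0.1787]), array([24.3,  8.3]), -67.3) 0.099
[318. 255.] 458 [ 0.6223 -0.1824  0.0992] (array([ 0.6223, -0.1841]), array([33.5, 16.1]), -87.0) 0.117
```

View pics/w5.png

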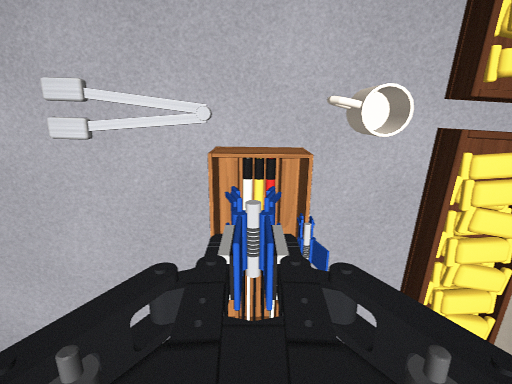

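The clip is held open at px (253,250). The caddy's near end is at v≈150, its near rim at u≈210, its far rim at u≈312, and the wide clip at (318,255). Now fitting the rims.

Run:
```python
from h import *
d=np.load("w5.npz");X=d["X"];img=d["img"].astype(int)
m=(X[...,2]>.070)&(X[...,2]<.080)&(img[...,0]>img[...,2]+15);m[245:]=0
P=X[m][:,:2];print(len(P),P.min(0),P.max(0))
for nm,x0 in(("near",.488),("far",.613)):
    Q=P[(abs(P[:,0]-x0)<.015)&(P[:,1]<P[:,1].max()-.012)]
    for _ in range(3):
        k=np.polyfit(Q[:,1],Q[:,0],1);r=Q[:,0]-np.polyval(k,Q[:,1]);Q=Q[abs(r)<.004]
    print(nm,len(Q),"y",Q[:,1].min(),Q[:,1].max(),"x at -.15",np.polyval(k,-.15),"slope deg",np.degrees(np.arctan(k[0])),"spread",np.percentile(r,[2,98]))
E=P[P[:,1]>P[:,1].max()-.006];k=np.polyfit(E[:,0],E[:,1],1);print("end",np.degrees(np.arctan(k[0])),P[:,1].max(),E[:,0].min(),E[:,0].max())
```

```text
1123 [ 0.47677822 -0.17555349] [ 0.61042019 -0.05897501]
near 338 y -0.17555349321219627 -0.07099396041509229 x at -.15 0.4833920095067205 slope deg -2.513032979348359 spread [-0.00273952  0.00220574]
far 277 y -0.15885090989780457 -0.07107336376406813 x at -.15 0.6074729567997471 slope deg -2.4765363706964654 spread [-0.00212036  0.00286534]
end 1.4829635418349927 -0.05897501208293024 0.47932358890376925 0.6056196486015588
```

```bash
python3 -c "
from h import *
plan([.4832,-.145,.14],2.5)
plan([.4832,-.145,.0793],2.5)"
```

```text
t 10.47 pos [ 0.535  -0.0844  0.2666] yhead 3.33 tilt [ 0.001 -0.001 -1.   ] grip 0.206 mm [-57.6 -55.2 126.6] deg 0.8 -> row [-0.384 -0.368  0.844] 0.028
t 10.47 pos [ 0.535  -0.0844  0.2666] yhead 3.33 tilt [ 0.001 -0.001 -1.   ] grip 0.206 mm [-57.6 -55.1 187.3] deg 0.8 -> row [-0.384 -0.368  1.249] 0.028
```

>>> carry_out([
  [-0.2, -0.2, 0.1, 0.028, -1],
  [-0.384, -0.368, 0.3, 0.028, -1],
  [-0.384, -0.368, 0.6, 0.028, -1],
  [-0.384, -0.368, 0.84, 0.028, -1],
  [-0.384, -0.368, 0.84, 0.028, -1],
  [-0.384, -0.368, 0.84, 0.028, -1],
])

```text
clock: 11.22
position: [0.4839, -0.1463, 0.1424]
ee_rot: [0.692, 0.722, 0.0, 0.001]
ft_force: [0.6, 0.7, -1.1]
grip_width: 0.205
grasp_force: 24.6
```

Run:
```python
from h import *
plan([.4832,-.145,.0793],2.5)
w=camera("wrist");X=cloud(w);img=w["img"].astype(int)
m=(X[...,2]>.070)&(X[...,2]<.080)&(img[...,0]>img[...,2]+15)&(abs(X[...,0]-.4825)<.012)&(X[...,1]>-.17)&(X[...,1]<-.072)
P=X[m];k=np.polyfit(P[:,1],P[:,0],1);print(len(P),P[:,1].min(),"rim x at -.145",np.polyval(k,-.145),np.degrees(np.arctan(k[0])))
```

```text
t 11.22 pos [ 0.4839 -0.1463  0.1424] yhead 2.38 tilt [-0.     0.001 -1.   ] grip 0.205 mm [ 1.4 -0.7 63.1] deg -0.1 -> row [ 0.009 -0.005  0.42 ] -0.004
631 -0.14398139060995283 rim x at -.145 0.4830170313081182 -2.61193888825717
```

>>> carry_out([
  [0.009, -0.005, 0.15, 0, -1],
  [0.009, -0.005, 0.3, 0, -1],
  [0.009, -0.005, 0.38, 0, -1],
  [0.009, -0.005, 0.42, 0, -1],
  [0.009, -0.005, 0.42, 0, -1],
  [0.009, -0.005, 0.42, 0, -1],
])

```text
clock: 12.02
position: [0.483, -0.1456, 0.079]
ee_rot: [0.693, 0.721, 0.001, 0.001]
ft_force: [-0.1, -0.2, 5.0]
grip_width: 0.202
grasp_force: 25.4
```

>>> carry_out([
  [0, 0, 0, 0, -0.5],
  [0, 0, 0, 0, -0.35],
  [0, 0, 0, 0, -0.2],
  [0, 0, 0, 0, 0],
  [0, 0, 0, 0, 0.4],
  [0, 0, 0, 0, 1],
  [0, 0, 0, 0, 1],
  [0, 0, 0, 0, 1],
  [0, 0, -0.3, 0, 1],
  [0, 0, -0.7, 0, 1],
  [0, 0, -1, 0, 1],
  [0, 0, -1, 0, 1],
])

```text
clock: 13.52
position: [0.4839, -0.1459, 0.2314]
ee_rot: [0.693, 0.721, 0.002, 0.002]
ft_force: [-0.7, -0.1, -0.8]
grip_width: 0.996
grasp_force: 0.0
```

>>> carry_out([
  [0.15, 0.3, -0.3, 0, 1],
  [0.15, 0.5, -0.45, 0, 1],
  [0.15, 0.5, -0.45, 0, 1],
  [0.15, 0.5, -0.45, 0, 1],
])

```text
clock: 14.02
position: [0.5553, -0.1204, 0.2941]
ee_rot: [0.693, 0.721, -0.001, -0.001]
ft_force: [0.6, -0.1, -0.6]
grip_width: 1.001
grasp_force: 0.0
```

Run:
```python
from meas import *
plan([.61,-.185,.2],2.5)
w=camera("wrist");save(w,"w6.png")
t=np.radians(92.55);a=np.array([np.cos(t),np.sin(t)]);n=np.array([a[1],-a[0]]);c=np.array([.483,-.145])
for g in([.483,-.145],[.488,-.236],[.609,-.185]):clip(w,c,a,n,g,.08,.045)
for P,cc in blobs(w,.08,60): print(cc,len(P),P.mean(0).round(4),rect(P),P[:,2].max().round(3))
```

```text
t 14.03 pos [ 0.5553 -0.1204  0.2941] yhead 2.26 tilt [-0.    -0.002 -1.   ] grip 1.001 mm [-66.7  52.3  93.9] deg -0.2 -> row [-0.445  0.349  0.626] -0.008
clip n 816 top 0.1224 lever along -0.0175 0.0165 across -0.0209 0.0206
  lever mid [ 0.4829 -0.1455]
clip n 617 top 0.1169 lever along -0.1089 -0.0748 across -0.0209 0.0208
  lever mid [ 0.487  -0.2368]
clip n 662 top 0.1174 lever along -0.0621 -0.0291 across 0.1051 0.1456
  lever mid [ 0.6102 -0.185 ]
[186. 188.] 538 [ 0.4707 -0.1451  0.1028] (array([ 0.4709, -0.1456]), array([49.3, 16.7]), -87.8) 0.122
[206. 187.] 247 [ 0.4956 -0.1425  0.1032] (array([ 0.4958, -0.145 ]), array([48.4, 15.8]), -88.5) 0.122
[283. 220.] 236 [ 0.5977 -0.1845  0.0983] (array([ 0.5981, -0.186 ]), array([34.4, 15.7]), -86.5) 0.117
[303. 220.] 406 [ 0.6227 -0.1836  0.1001] (array([ 0.6224, -0.185 ]), array([34.5, 16.1]), -87.2) 0.117
[191. 252.] 410 [ 0.4747 -0.2368  0.0987] (array([ 0.4752, -0.2373]), array([34.7, 16.6]), -85.9) 0.117
[210. 251.] 188 [ 0.5001 -0.2335  0.0999] (array([ 0.4999, -0.2363]), array([34.7, 16.1]), -88.7) 0.117
```

View pics/w6.png

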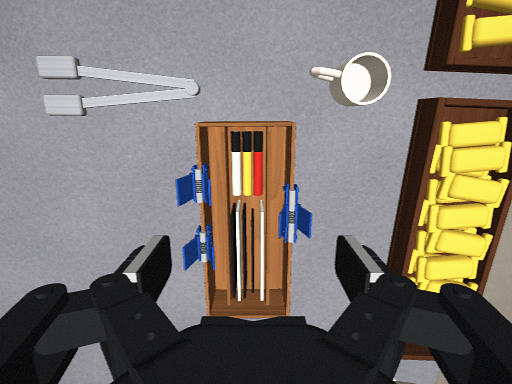

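The small clip is on the near rim at px (198,186), in line with its mate at (202,250) and within 1 mm across. The wide clip is at (295,215). Going for the wide clip.

>>> carry_out([
  [-0.2, 0.2, 0.1, 0, 1],
  [-0.43, 0.349, 0.3, -0.01, 1],
  [-0.43, 0.349, 0.6, -0.01, 1],
  [-0.43, 0.349, 0.9, -0.01, 1],
  [-0.43, 0.349, 1, -0.01, 1],
  [-0.43, 0.349, 1, -0.01, 1],
])

```text
clock: 14.82
position: [0.6104, -0.1823, 0.1454]
ee_rot: [0.691, 0.723, -0.0, -0.001]
ft_force: [-0.4, -0.3, 0.5]
grip_width: 0.997
grasp_force: 0.0
```

```bash
python3 -c "
from h import *
plan([.61,-.185,.079],2.5)"
```

```text
t 14.82 pos [ 0.6104 -0.1823  0.1454] yhead 2.58 tilt [ 0.    -0.001 -1.   ] grip 0.997 mm [-2.7 -0.5 66.4] deg 0.1 -> row [-0.018 -0.003  0.443] 0.003
```

>>> carry_out([
  [-0.018, -0.003, 0.2, 0, 1],
  [-0.018, -0.003, 0.35, 0, 1],
  [-0.018, -0.003, 0.43, 0, 1],
  [-0.018, -0.003, 0.44, 0, 1],
  [-0.018, -0.003, 0.44, 0, 0.3],
  [-0.018, -0.003, 0.44, 0, 0.1],
  [-0.018, -0.003, 0.44, 0, -0.1],
  [-0.018, -0.003, 0.44, 0, -0.3],
  [-0.018, -0.003, 0.44, 0, -0.3],
  [-0.018, -0.003, 0.44, 0, -0.3],
])

```text
clock: 16.08
position: [0.6121, -0.1853, 0.0813]
ee_rot: [0.691, 0.723, 0.001, 0.001]
ft_force: [0.0, 1.2, 8.1]
grip_width: 0.353
grasp_force: 7.0
```

>>> carry_out([
  [0, 0, 0, 0, -0.45],
  [0, 0, 0, 0, -0.6],
  [0, 0, 0, 0, -1],
  [0, 0, 0, 0, -1],
  [0, 0, 0, 0, -1],
])

```text
clock: 16.7
position: [0.612, -0.1854, 0.0818]
ee_rot: [0.691, 0.723, 0.001, 0.001]
ft_force: [-1.8, 0.7, 13.4]
grip_width: 0.204
grasp_force: 26.0
```

>>> carry_out([
  [0, 0, -0.1, 0, -1],
  [0, 0, -0.25, 0, -1],
  [0, 0, -0.5, 0, -1],
  [0, 0, -0.8, 0, -1],
  [0, 0, -1, 0, -1],
  [0, 0, -1, 0, -1],
])

```text
clock: 17.45
position: [0.6117, -0.1856, 0.2327]
ee_rot: [0.691, 0.723, 0.001, 0.002]
ft_force: [-0.1, -0.3, -0.9]
grip_width: 0.202
grasp_force: 24.5
```

```bash
python3 -c "
from h import *
plan([.5481,.2248,.25],26.6)"
```

```text
t 17.45 pos [ 0.6117 -0.1856  0.2327] yhead 2.59 tilt [-0.001  0.005 -1.   ] grip 0.202 mm [412.9 -44.9 -17.8] deg -24.0 -> row [ 2.753 -0.299 -0.119] -0.8
```

>>> carry_out([
  [0.35, -0.05, -0.12, 0, -1],
  [0.7, -0.15, -0.2, 0, -1],
  [1, -0.2, -0.2, 0, -1],
])

```text
clock: 17.82
position: [0.5731, -0.0347, 0.2597]
ee_rot: [0.691, 0.723, 0.0, -0.0]
ft_force: [0.3, -0.3, -1.0]
grip_width: 0.202
grasp_force: 24.6
```

>>> carry_out([
  [0.35, -0.05, 0, -0.3, -1],
  [0.7, -0.1, 0, -0.6, -1],
  [0.95, -0.1, 0, -0.8, -1],
  [0.95, -0.1, 0, -0.8, -1],
  [0.95, -0.1, 0, -0.8, -1],
])

```text
clock: 18.45
position: [0.5528, 0.104, 0.2591]
ee_rot: [0.526, 0.85, -0.001, 0.0]
ft_force: [-0.4, -0.3, -0.1]
grip_width: 0.199
grasp_force: 24.6
```

Run:
```python
from meas import *
plan([.5481,.2248,.25],26.6)
o=manip.get_obs();w=camera("wrist");save(w,"w7.png");card(w)
X=cloud(w);R=Ro.from_quat(o["ee_rot"]).as_matrix();Y=((X-o["position"])@R)*1000;img=w["img"].astype(int)
m=(img[...,2]>img[...,0]+40)&(np.abs(Y).max(-1)<60)
B=Y[m];print("held clip tool-frame mm min/max",np.percentile(B,[0,1,99,100],axis=0).round(1).tolist())
J=B[B[:,2]>5];print("jaws y",J[:,1].min(),J[:,1].max(),"x",J[:,0].min(),J[:,0].max(),"z",J[:,2].max())
L=B[B[:,2]<-20];print("levers",L.min(0),L.max(0))
wh=(img.min(-1)>180)&(np.abs(Y).max(-1)<60)&(abs(Y[...,1])<12);print("barrel",Y[wh].min(0),Y[wh].max(0),np.median(Y[wh],0))
```

```text
t 18.45 pos [0.5528 0.104  0.2591] yhead 26.49 tilt [-0.001 -0.001 -1.   ] grip 0.199 mm [110.2  49.7   9. ] deg -0.1 -> row [0.735 0.331 0.06 ] -0.004
card 727 axis 116.53 len 0.1333 thick 0.0051 ctr [0.5505 0.2184] z 0.1154
held clip tool-frame mm min/max [[-41.1, -17.8, -42.6], [-35.1, -14.9, -39.3], [41.7, 14.2, 21.4], [42.1, 17.2, 27.8]]
jaws y -17.84332354471776 17.189591565267236 x -0.7638765031310761 42.05435083172234 z 27.842004774812185
levers [-17.00980955  -9.09856427 -42.58619861] [ 17.35608946   9.40229367 -20.01546525]
barrel [-38.32280848 -11.97939785 -49.68355513] [37.72239957 11.93490803  1.08954456] [10.70315927 -0.03644043 -2.16263736]
```

View pics/w7.png

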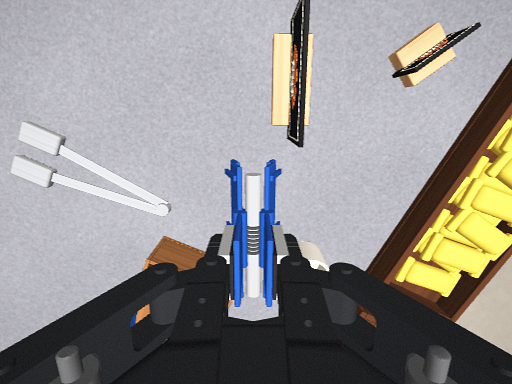

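The held clip is centred in the tool and wide open. The card edge, from (297,140) up past the image top, is still where it was, within 1 mm. Moving over the card, then down.

>>> carry_out([
  [0.3, 0.15, 0, 0, -1],
  [0.6, 0.3, 0, 0, -1],
  [0.74, 0.329, 0, 0, -1],
  [0.74, 0.329, 0, 0, -1],
  [0.74, 0.329, 0, 0, -1],
  [0.74, 0.329, 0, 0, -1],
])

```text
clock: 19.25
position: [0.5475, 0.2245, 0.2598]
ee_rot: [0.527, 0.85, 0.0, 0.0]
ft_force: [0.0, 1.3, -0.0]
grip_width: 0.203
grasp_force: 24.6
```

Run:
```python
from meas import *
plan([.5475,.225,.1305],26.5)
w=camera("wrist");X=cloud(w);o=manip.get_obs();R=Ro.from_quat(o["ee_rot"]).as_matrix();Y=((X-o["position"])@R)*1000;img=w["img"]
m=(abs(X[...,2]-.115)<.006)&(img.max(-1)<60)&(np.hypot(Y[...,0],Y[...,1])<90);Q=Y[m]
k=np.polyfit(Q[:,0],Q[:,1],1);print("edge in tool: n",len(Q),"x",Q[:,0].min(),Q[:,0].max(),"y at 0",k[1],"deg",np.degrees(k[0]),"y range",Q[:,1].min(),Q[:,1].max())
```

```text
t 19.25 pos [0.5475 0.2245 0.2598] yhead 26.44 tilt [-0.  0. -1.] grip 0.203 mm [  0.5   0.2 129.3] deg -0.1 -> row [0.003 0.001 0.862] -0.002
edge in tool: n 204 x 8.48943089002979 72.68113971245167 y at 0 1.193530527926738 deg -0.39881467440826285 y range -1.0620544606292766 2.169801877248289
```

>>> carry_out([
  [0, 0.005, 0.2, 0, -1],
  [0, 0.005, 0.4, 0, -1],
  [0, 0.005, 0.55, 0, -1],
  [0, 0.005, 0.65, 0, -1],
  [0, 0.005, 0.73, 0, -1],
  [0, 0.005, 0.8, 0, -1],
  [0, 0.005, 0.84, 0, -1],
  [0, 0.005, 0.86, 0, -1],
  [0, 0.005, 0.86, 0, -1],
  [0, 0.005, 0.86, 0, -1],
  [0, 0.005, 0.86, 0, -1],
  [0, 0.005, 0.86, 0, -1],
])

```text
clock: 20.8
position: [0.5476, 0.2269, 0.1307]
ee_rot: [0.525, 0.851, 0.0, 0.0]
ft_force: [0.3, 0.2, -0.4]
grip_width: 0.204
grasp_force: 24.6
```

Run:
```python
from meas import *
plan([.5475,.225,.1305],26.5)
w=camera("wrist");s=camera("scene");t=camera("top");X=cloud(w);o=manip.get_obs();R=Ro.from_quat(o["ee_rot"]).as_matrix();Y=((X-o["position"])@R)*1000;img=w["img"]
m=(abs(X[...,2]-.115)<.006)&(img.max(-1)<60)&(np.hypot(Y[...,0],Y[...,1])<90)&(abs(Y[...,1])<15);Q=Y[m]
k=np.polyfit(Q[:,0],Q[:,1],1);print("n",len(Q),"x",Q[:,0].min(),Q[:,0].max(),"y at 0",k[1],"deg",np.degrees(k[0]),"z",Q[:,2].mean())
J=Y[(img[...,2].astype(int)>img[...,0]+40)&(np.abs(Y).max(-1)<60)];J=J[J[:,2]>10];print("jaws y",J[:,1].min(),J[:,1].max(),"z",J[:,2].max())
print(o["ft_force"])
f=lambda p,y,x,h,ww:cv2.resize(p["img"][y:y+h,x:x+ww,::-1],(400,600),interpolation=cv2.INTER_CUBIC)
cv2.imwrite("pics/m4.png",np.hstack([f(w,90,190,180,120),f(s,120,290,150,100)]))
a=np.radians(92.55);a=np.array([np.cos(a),np.sin(a)]);n=np.array([a[1],-a[0]])
for g in([.483,-.145],[.487,-.236]):clip(t,np.array([.483,-.145]),a,n,g,.08,.042)
```

```text
t 20.8 pos [0.5476 0.2269 0.1307] yhead 26.61 tilt [ 0.  0. -1.] grip 0.204 mm [-1.6 -0.9  0.2] deg 0.1 -> row [-0.011 -0.006  0.001] 0.004
n 564 x -70.69439540523123 71.56588862712022 y at 0 -0.4259030350021921 deg -0.05997024854449437 z 15.036363852973416
jaws y -17.817076588111274 17.251137462643676 z 28.109476983445578
[-1.29520156 -0.65491539 -1.46599759]
clip n 126 top 0.1277 lever along -0.0161 0.0139 across -0.0177 0.021
  lever mid [ 0.4847 -0.146 ]
clip n 107 top 0.1169 lever along -0.1072 -0.0764 across -0.019 0.0193
  lever mid [ 0.4872 -0.2367]
```

View pics/m4.png

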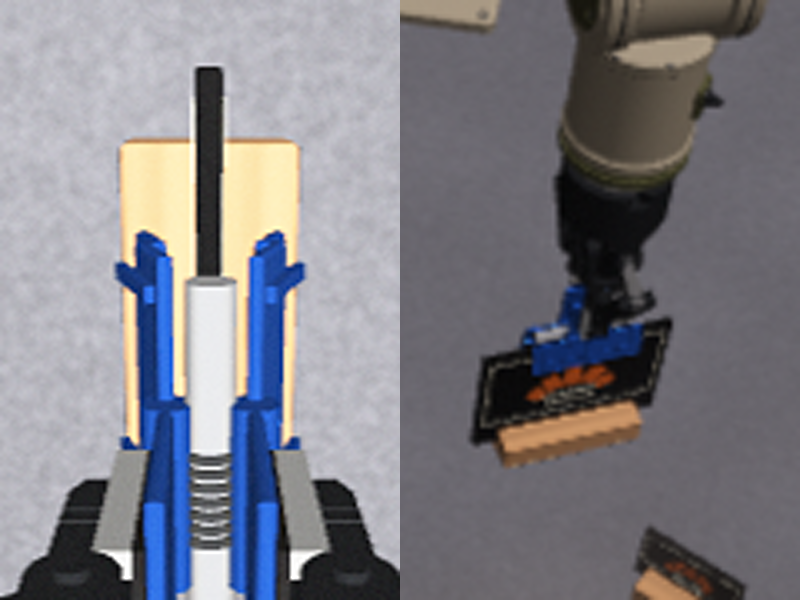

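The card edge (px 208 of the crop) lies midway between the open jaws, about 13 mm above the tips and with no contact. Handing in.

```bash
python3 -c "
from workcell import ticket
print(ticket.hand_in())"
```

```text
the job is handed in; nothing more can be done
None
```

I handed the job in at about 21 s: the small clip is on the caddy rim in line with its mate, and the wide clip is held wide open over the middle of the card's top edge, about 0.4 mm off mid-mouth with the edge about 13 mm above the jaw tips. My first grasp closed about 30 mm too high because the real fingertips sit further back than documented, and it briefly tipped the card before I set it back within 1 mm of its start; I have not seen the judge's verdict.

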